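# Check off three containers in order

### The arm

A 6-joint arm with a two-finger parallel gripper is mounted at the origin on a cart in front of the work surface, level with it; the furniture and walls round the work are solid. World frame = base frame: x ahead of the robot, y to its left, z up, the work surface at z = 0. Lengths are in mm, angles in rad, forces in N, time in s.
With the tool pointing down it reaches from about 350 to 775 mm from the base axis. Payload 7.3 kg.
Tool frame: the origin (TCP) lies at the very end of the fingers, on their centre line; the grasp point (between the pads) lies 19 mm behind it (bot.grip_point_offset is the distance from the TCP to the grasp point, in mm); z points along the fingers, y is the line along which they close (so a half turn about z gives the same grasp; the last joint's range is limited). The gripper opens to 92 mm and grips with 3 to 60 N. Pads are 19 mm wide; open, the fingers measure 130 mm over their backs; the gripper's body (75 mm by 190 mm) begins 47 mm behind the grasp point.
Start: joints at [1.131, 0.342, 1.524, -0, 1.275, -0.146], TCP at [152.022, 502.531, 190.041] pointing down, gripper open.
Joint ranges: [-2.53, 2.53], [-0.77, 2.02], [0.04, 2.7], [-1, 4.14], [0.28, 2.66], [-3.11, 3.11]. Speed limits (rad/s): [2.57, 2.57, 3.14, 3.14, 3.14, 3.14].

### API

Orientations are given as [roll, pitch, yaw] about the fixed x, y, z axes, in that order (R = Rz(yaw) Ry(pitch) Rx(roll)).
In Python, from plant import bot gives the robot as it stands. The module is installed in compiled form; this text tells all that it offers.
- The arm moves only by the shell command python3 -m jog 'ROWS' [OPENING]. ROWS is JSON, a list of rows, each a list of 6 numbers: the shift along the tool's x, y, z in mm, then the turn, a rotation vector about the tool's x, y, z in rad. In form: [[dx, dy, dz, rx, ry, rz], ...]. A call has 1 to 12 rows; each row shifts and turns the commanded pose from where the row before left it, along the tool's axes as they then stand; what a row does not reach is not made up. A row lasts 1/10 s, in which the tool goes at most 50 mm and 8.59 degrees, less where a joint would pass 70% of its speed; a pose out of reach is approached as far as the arm can. A call with a gripper value outside its range is refused whole. OPENING is the opening in per cent of the stroke, from 0 (shut) to 100 (fully open), set as the call begins (- or left out, the last holds). The fingers move at their own pace and stop on an object; the grip force is fixed at half the most. Time passes only in rows, so rows that do not move let the fingers close. It gives the time, the measured TCP pose, the force, the opening and the grip force at its end, in the units of the state.
- bot.get_obs(): the state, without advancing time (a new reading comes with each control period).
- bot.capture(name): name is "side" or "top"; returns the picture (384x512x3 uint8, red, green, blue); there is no depth.
- bot.camera_model(name): a dict with "fx", "fy", "cx", "cy" (pixels), "dist_coeffs" ([k1, k2, p1, p2, k3] as OpenCV has them; the pictures are not rectified), "position" and "orientation" of the camera in the world. Camera axes: x right, y down, z forward; pixel columns grow to the right and rows downward; lengths in mm; the calibration is good to about 2 mm. A picture is of the moment at which its call begins. camera_model takes no time and is no camera call.
- bot.close_job(): hands the job in; it is judged then, once.
Trained networks look in the newest picture that a camera, given by its name, has taken for a name from the list of things; names that differ only in an ending like _2 or _b are one class to them, and where a whole thing is asked for, a point or a joint stands for the part that bears it (a point fixed in the world has none). Each returns a list of dicts, best first, with "p" (0 to 1); they miss things now and then, are a little off and sometimes report something else, mostly with a low value. They report only what shows in the picture. A call takes as long as a camera call. They do not tell look-alikes from the thing itself.
- bot.outline_of(target, camera): "mask" (384x512 bool, what is visible of it) and "pixel" ([column, row] in pixels, amid what is visible of it).
The state is a dict: "time": time; "joint_positions": joint angles; "dq": joint speeds; "tau": joint torques, N m; "tool_pos": TCP position; "tcp_rot": TCP orientation; "contact_force": force on the tool from outside, world axes, zero at the start; "moment": the same for the moment, N m; "grip_width": finger opening in mm; "finger_force": force on a finger pad.
Only numpy, scipy, OpenCV 4.12 (cv2) and the standard library are available. Lean on these libraries where they do the work, as an engineer would, in place of code of your own. Each camera call takes 0.05 s, during which the arm holds its last target. There are 200 camera calls.

### The job

Check off the three containers on their stands by pressing the key in front of each one lightly, straight down until it is fully down and stays there: first the key of the small vial, then that of the lidded cup, then that of the tall brown bottle. Only press the keys: do not grasp, lift or shift the stands or the containers, press no key before its turn, and leave everything else on the worktop where it is.

Things in the scene. Friction and masses are not known exactly. Their poses are not given: they have to be found in the camera images.
- vial_stand: loose stand (0.7 kg) that carries the vial; any stand may be at any of the three places. Grey base plate 150x80 mm, 12 mm high. Origin: centre of its underside; x runs from key to container, z up. At x = -50 mm a housing 44x50 mm, 36 mm high, carries the key; the container stands at x = +42 mm inside a 5 mm high rim.
- vial_key_top (a point): centre of the top face of the light-coloured rectangular push key (30x34 mm) on the stand of the vial; about 68 mm above the worktop while up. It moves with the key.
- vial_key (a joint): latching travel of that key in m: 0 up, 0.010 fully down; down counts from 0.007; starts at most 0.001 down. It slides straight down against about 2.5 N and stays where it is left (no return spring). Its cap sits on rubber (2 N per mm, 7 mm at most): pushed to the stop it gives a little more, and rises by that much when let go. Push 5 to 12 N; over 25 N is too hard.
- vial: the small squat vial with a ribbed screw cap, 24 mm wide and 45 mm tall, the smallest container on a stand. Loose, stands upright on its stand; origin at the centre of its underside, z up.
- cup_stand: loose stand (0.7 kg) that carries the cup; any stand may be at any of the three places. Grey base plate 150x80 mm, 12 mm high. Origin: centre of its underside; x runs from key to container, z up. At x = -50 mm a housing 44x50 mm, 36 mm high, carries the key; the container stands at x = +42 mm inside a 5 mm high rim.
- cup_key_top (a point): centre of the top face of the light-coloured rectangular push key (30x34 mm) on the stand of the cup; about 68 mm above the worktop while up. It moves with the key.
- cup_key (a joint): latching travel of that key in m: 0 up, 0.010 fully down; down counts from 0.007; starts at most 0.001 down. It slides straight down against about 2.5 N and stays where it is left (no return spring). Its cap sits on rubber (2 N per mm, 7 mm at most): pushed to the stop it gives a little more, and rises by that much when let go. Push 5 to 12 N; over 25 N is too hard.
- cup: the white lidded sample cup, 59 mm wide and 66 mm tall. Loose, stands upright on its stand; origin at the centre of its underside, z up.
- bottle_stand: loose stand (0.7 kg) that carries the bottle; any stand may be at any of the three places. Grey base plate 150x80 mm, 12 mm high. Origin: centre of its underside; x runs from key to container, z up. At x = -50 mm a housing 44x50 mm, 36 mm high, carries the key; the container stands at x = +42 mm inside a 5 mm high rim.
- bottle_key_top (a point): centre of the top face of the light-coloured rectangular push key (30x34 mm) on the stand of the bottle; about 68 mm above the worktop while up. It moves with the key.
- bottle_key (a joint): latching travel of that key in m: 0 up, 0.010 fully down; down counts from 0.007; starts at most 0.001 down. It slides straight down against about 2.5 N and stays where it is left (no return spring). Its cap sits on rubber (2 N per mm, 7 mm at most): pushed to the stop it gives a little more, and rises by that much when let go. Push 5 to 12 N; over 25 N is too hard.
- bottle: the brown glass bottle with a narrow cap, 48 mm wide and 104 mm tall, the tallest container on a stand. Loose, stands upright on its stand; origin at the centre of its underside, z up.
- timer: white bench timer 58x62x18 mm lying on the worktop; a loose bystander, to be left alone. Origin at the centre of its underside.
- stapler: desk stapler 140x34x28 mm; a loose bystander, to be left alone. Origin at the centre of its underside.
- petri_dish: flat lidded petri dish 89 mm wide, 15 mm high; a loose bystander, to be left alone. Origin at the centre of its underside.
- sample_pot: small white lidded pot 45 mm wide, 48 mm tall, not on a stand; a loose bystander, to be left alone. Origin at the centre of its underside.
- tube_rack: test-tube rack 48x125x55 mm; a loose bystander, to be left alone. Origin at the centre of its underside.
- kit_box: carton 65x120x55 mm; a loose bystander, to be left alone. Origin at the centre of its underside.
- tower_corner (a point): nearest upper corner (front, right) of the tall fixed computer tower that stands to the left of the stands, 390 mm high; it reaches 378 mm back (+x) and 188 mm to the left (+y) from here. Keep the arm clear of it.
Not all that is in view belongs to the job. Leave any black or purple look-alike of the cup alone.

How it is judged (in metres and radians):
On the way, in this order (a step that is already met when the one before it is completed fails the run):
1. the key of the vial is down (value of joint vial_key above 0.007 m), for 0.2 s.
2. the key of the cup is down (value of joint cup_key above 0.007 m), for 0.2 s.
3. the key of the bottle is down (value of joint bottle_key above 0.007 m), for 0.2 s.
At the end, for the whole second after the job is handed in: All three keys are down (at least 7 of their 10 mm), the stands and containers are within 15 mm of where they began and the containers upright within 0.15 rad (value of joint each of vial_key, cup_key, bottle_key above 0.007 m and distance of each of vial, vial_stand, cup, cup_stand, bottle, bottle_stand from where it was at the start of the episode below 0.015 m and angle between each of vial, cup, bottle's own z axis and vertical below 0.15 rad); the robot touches nothing.
It fails at once if the key of the cup is pressed (over 4 mm) before that of the vial is down (value of joint cup_key above 0.004 m and value of joint vial_key below 0.007 m).
It fails at once if the key of the bottle is pressed (over 4 mm) before that of the cup is down (value of joint bottle_key above 0.004 m and value of joint cup_key below 0.007 m).
It fails at once if a stand or key is pressed with more than 25 N (contact force between any of vial_stand, cup_stand, bottle_stand and the arm above 25 N or contact force between any of vial_stand, cup_stand, bottle_stand and the fingers above 25 N).
It fails at once if a stand or its container is lifted, tipped or shifted by more than 15 mm (distance of any of vial, vial_stand, cup, cup_stand, bottle, bottle_stand from where it was at the start of the episode above 0.015 m or angle between any of vial, cup, bottle's own z axis and vertical above 0.15 rad).
It fails at once if a bystander is moved by more than 15 mm (distance of any of timer, stapler, petri_dish, sample_pot, tube_rack, kit_box from where it was at the start of the episode above 0.015 m).
It also fails if it takes over 50 s, if anything falls off the work surface, if the arm or the gripper's body presses on something with over 40 N, if the wrist force passes 120 N, or if a joint passes its speed limit or range.

## Working session

There is one attempt and no reset: what is moved stays moved. The work goes in short steps, Python scripts to look and compute and a shell command to move; the robot and the scene stay as the last step left them, time stands still between calls to the robot, and variables do not carry over. Pictures are saved under pics/ and viewed, at most 10 in all, crops included, and the job is handed in when it is done.

```bash
mkdir -p pics; python3 - <<'E'
from plant import bot
import cv2
for n in("side","top"):
    im=bot.capture(n); cv2.imwrite(f"pics/{n}0.png",cv2.cvtColor(im,cv2.COLOR_RGB2BGR)); print(n,bot.camera_model(n))
o=bot.get_obs(); print(o)
E
```

```text
side {'fx': 372.23737608345067, 'fy': 372.23737608345067, 'cx': 260.70062146117925, 'cy': 191.30202457475346, 'dist_coeffs': array([-0.04868605,  0.        ,  0.        ,  0.        ,  0.        ]), 'position': array([ 603.91798216, -961.90268328,  845.11552244]), 'orientation': array([-2.15740968,  0.01032821,  0.06612327])}
top {'fx': 385.10345923807324, 'fy': 385.10345923807324, 'cx': 254.4739624740474, 'cy': 185.3992985772819, 'dist_coeffs': array([-0.12930536,  0.        ,  0.        ,  0.        ,  0.        ]), 'position': array([ 354.07206796,  -49.42056386, 1649.3977046 ]), 'orientation': array([-3.02915224,  0.02326435, -1.54578281])}
{'time': 0.1, 'joint_positions': array([ 1.13099140e+00,  3.42667682e-01,  1.52487463e+00,  3.38819101e-05,
        1.27539182e+00, -1.46015248e-01]), 'dq': array([ 0.00015949, -0.00189757, -0.00132914, -0.00065893,  0.00109801,
        0.00020822]), 'tau': array([ 5.92791930e-04, -4.32004058e+01, -2.44694352e+01,  7.18832575e-02,
        5.25955518e-02, -6.79345749e-05]), 'tool_pos': array([151.83949904, 502.16005384, 189.42324907]), 'tcp_rot': array([-3.14027017e+00, -2.27236183e-04,  2.84779294e+00]), 'contact_force': array([-0.36457981,  0.87029747, -0.301136  ]), 'moment': array([-0.00740059,  0.03632291,  0.01141274]), 'finger_force': 0.0, 'grip_width': 91.61722397156015}
```

View pics/side0.png

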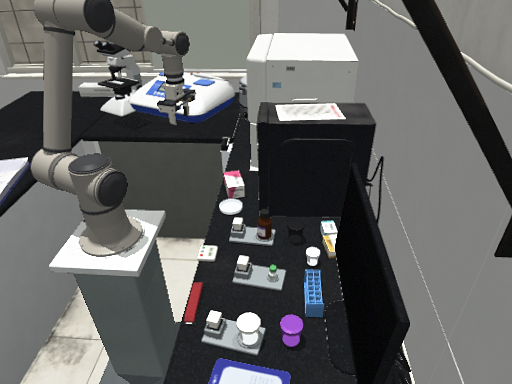

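View pics/top0.png

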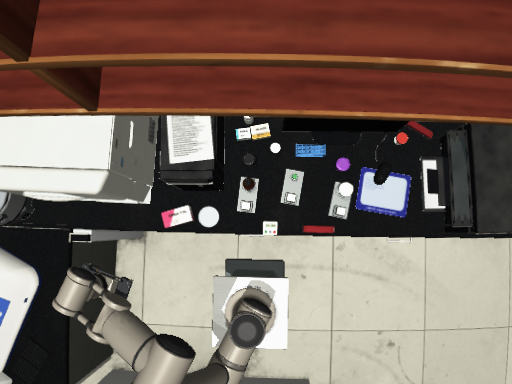

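Side view: the bottle stand's key is at (238,224), the vial stand's at (243,262) and the cup stand's at (213,318). The purple look-alike cup is at (291,330). In the top view the same keys are at (246,205), (290,198) and (341,209).

Next I'll triangulate them and check the identities in an enlarged crop.

```bash
cat > h.py <<'E'
from plant import bot
import cv2, numpy as np
from scipy.spatial.transform import Rotation as R
def ray(cam,px):
    m=bot.camera_model(cam); K=np.array([[m['fx'],0,m['cx']],[0,m['fy'],m['cy']],[0,0,1.]])
    u=cv2.undistortPoints(np.array([[px]],float),K,m['dist_coeffs'])[0,0]
    return m['position'],R.from_euler('xyz',m['orientation']).apply([*u,1])
def atz(cam,px,z):
    p,d=ray(cam,px); return p+d*(z-p[2])/d[2]
def tri(a,b):
    p,d=ray('side',a); q,e=ray('top',b); d/=np.linalg.norm(d); e/=np.linalg.norm(e)
    s=np.linalg.lstsq(np.c_[d,-e],q-p,rcond=None)[0]; A=p+s[0]*d; B=q+s[1]*e
    return (A+B)/2,np.linalg.norm(A-B)
E
python3 - <<'E'
from h import *
np.set_printoptions(precision=1,suppress=True)
for n in("side","top"):
    im=bot.capture(n)
    box=(180,200,320,360) if n=='side' else (225,155,365,245)
    c=im[box[1]:box[3],box[0]:box[2]]; f=5 if n=='top' else 3.7
    cv2.imwrite(f"pics/{n}1.png",cv2.cvtColor(cv2.resize(c,None,fx=f,fy=f,interpolation=cv2.INTER_CUBIC),cv2.COLOR_RGB2BGR))
    for t in("vial_key_top","cup_key_top","bottle_key_top","vial","cup","bottle","vial_stand","cup_stand","bottle_stand"):
        for d in bot.outline_of(t,n)[:4]:
            r,cc=np.nonzero(d['mask']); print(n,t,round(d['p'],2),np.array(d['pixel']),d['mask'].sum(),[cc.min(),cc.max(),r.min(),r.max()])
E
```

```text
side vial_key_top 0.59 [245.  263.8] 137 [np.int64(237), np.int64(247), np.int64(256), np.int64(270)]
side cup_key_top 0.49 [215.  319.6] 191 [np.int64(207), np.int64(220), np.int64(311), np.int64(328)]
side bottle_key_top 0.57 [237.5 219.4] 116 [np.int64(232), np.int64(242), np.int64(217), np.int64(229)]
side vial 0.67 [271.7 268.2] 112 [np.int64(269), np.int64(276), np.int64(265), np.int64(280)]
side cup 0.92 [290.2 330.9] 557 [np.int64(281), np.int64(303), np.int64(314), np.int64(345)]
side cup 0.9 [296.6 229.3] 315 [np.int64(287), np.int64(303), np.int64(220), np.int64(242)]
side cup 0.76 [247.7 327.2] 586 [np.int64(237), np.int64(258), np.int64(312), np.int64(344)]
side cup 0.55 [240.6 222.8] 95 [np.int64(232), np.int64(241), np.int64(218), np.int64(229)]
side bottle 0.89 [263.1 228. ] 342 [np.int64(256), np.int64(270), np.int64(210), np.int64(239)]
side vial_stand 0.62 [253.6 274.2] 961 [np.int64(233), np.int64(284), np.int64(256), np.int64(289)]
side vial_stand 0.54 [216.1 320.7] 190 [np.int64(207), np.int64(220), np.int64(310), np.int64(328)]
side cup_stand 0.95 [225.6 332.6]
[... 827 characters left out ...]
int64(165)]
top bottle 0.64 [317.1 228.7] 265 [np.int64(302), np.int64(333), np.int64(225), np.int64(233)]
top bottle 0.57 [246.8 185.7] 135 [np.int64(242), np.int64(254), np.int64(177), np.int64(190)]
top vial_stand 0.81 [288.9 189.5] 630 [np.int64(281), np.int64(303), np.int64(169), np.int64(205)]
top cup_stand 0.78 [337.8 205.6] 442 [np.int64(329), np.int64(349), np.int64(182), np.int64(218)]
top bottle_stand 0.68 [247.5 197.6] 566 [np.int64(237), np.int64(259), np.int64(177), np.int64(212)]
top bottle_stand 0.65 [346.6 187.5] 171 [np.int64(338), np.int64(352), np.int64(182), np.int64(196)]
top bottle_stand 0.53 [340.8 213. ] 54 [np.int64(336), np.int64(344), np.int64(208), np.int64(214)]
```

View pics/side1.png

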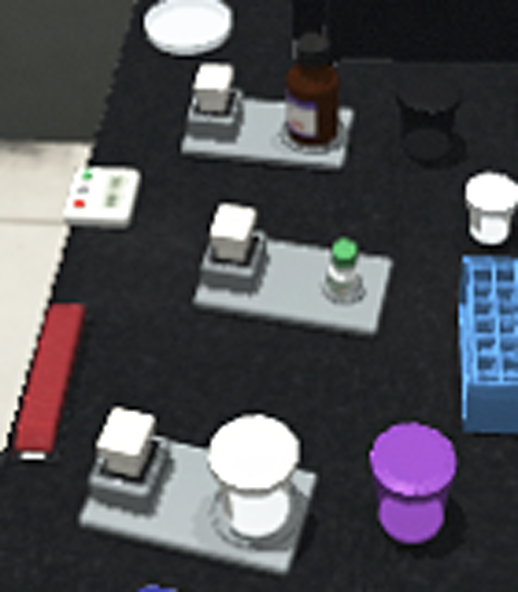

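View pics/top1.png

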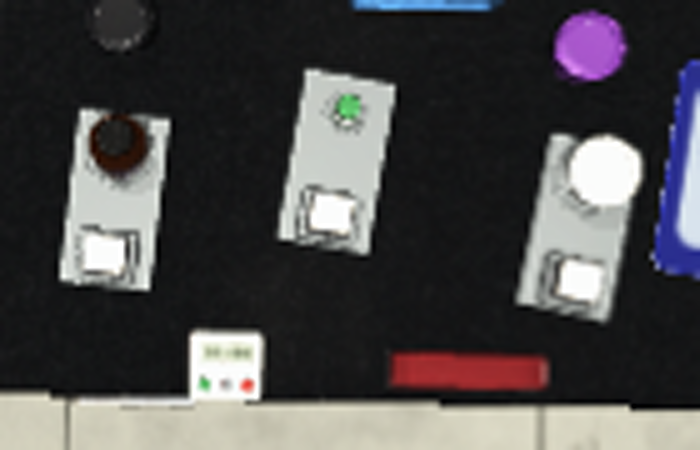

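The three stands are: cup at side crop (255,455), the white lidded one on a stand; vial at (345,255), green cap; and bottle at (313,90). The purple cup (412,460) and the black one (430,120) stand off the stands, so they are look-alikes. Next I'll get the top-face centroids at sub-pixel accuracy.

```bash
python3 - <<'E'
from h import *
np.set_printoptions(precision=1,suppress=True,linewidth=200)
S=bot.capture('side').mean(2);T=bot.capture('top').mean(2)
def cen(I,x0,x1,y0,y1,th):
    w=(I[y0:y1,x0:x1]-th).clip(0); yy,xx=np.mgrid[y0:y1,x0:x1]; return np.array([(w*xx).sum(),(w*yy).sum()])/w.sum()
print(S[308:331,205:223].astype(int)); print(T[206:217,334:347].astype(int))
g={'vial':((235,250,253,273),(285,296,192,203)),'cup':((205,223,308,331),(334,347,206,217)),'bottle':((230,243,215,232),(240,252,200,211))}
for n,(s,t) in g.items():
    for th in(190,):
        a=cen(S,*s,215);b=cen(T,*t,180)
        p,e=tri(a,b); print(n,a,b,p,e,atz('top',b,67.5),atz('side',a,67.5))
# stand axis from top-view masks, plus tool position in gripper check
for t in("vial_stand","cup_stand","bottle_stand"):
    d=bot.outline_of(t,'top')
    if d:
        (c,sz,ang)=cv2.minAreaRect(np.argwhere(d[0]['mask'])[:,::-1].astype(np.float32)); bx=cv2.boxPoints((c,sz,ang))
        print(t,np.array([atz('top',q,12)[:2] for q in bx]).ravel())
E
```

```text
[[ 37  39  37  33  35  33  28  29  33  33  34  35  35  33  32  32  34  36]
 [ 36  34  33  32  31  28  21  20  24  26  30  33  33  33  33  36  37  36]
 [ 34  33  34  31  27 108 211 207 109  43  15  18  23  22  27  32  36  32]
 [ 34  34  33  29  11 244 255 255 255 255 255 239 168  64  41  21  27  29]
 [ 39  37  31  22 165 255 255 255 255 255 255 255 255 255 255 252 101  26]
 [ 36  36  31  19 241 255 255 254 254 254 254 255 255 255 255 255 186  21]
 [ 37  35  28  73 248 255 255 254 254 254 254 254 254 255 255 246 132  35]
 [ 36  30  17 245 255 255 254 254 254 254 254 254 254 255 255 217  90  40]
 [ 36  26  58 246 255 255 254 254 254 254 254 254 255 255 248 160  81  24]
 [ 26  23 182 255 255 254 254 254 254 254 254 254 255 255 222 120  91  33]
 [ 25  66 247 255 255 254 254 254 254 254 254 255 255 254 182 132 162 193]
 [ 26 175 255 255 255 255 255 254 254 254 254 255 255 232 120  77  28  61]
 [ 25 190 255 255 255 255 255 255 255 255 255 255 255 195 113  87  31  31]
 [ 27  90 139 155 203 239 252 255 255 255 255 255 237 129 104  65  19  71]
 [ 32  91 135 135 132 133 137 155 194 231 251 252 
[... 1019 characters left out ...]
2 155 231 244 247 250 251 251 251 237 183 193]
 [150 119 109 113 139 190 232 239 241 245 208 191 203]
 [149 167 157 129 107 107 105 106 122 185 165 187 198]
 [119 100  92 117 140 154 145 140 121 149 154 187 181]]
vial [242.2 259.7] [290.7 197. ] [ 487.4 -158.7   63.2] 0.15986113352899456 [ 486.9 -158.4   67.5] [ 488.1 -163.1   67.5]
cup [213.5 316.2] [341.  210.7] [ 435.8 -366.9   64.7] 1.5917964166779062 [ 434.9 -366.6   67.5] [ 437.2 -368.9   67.5]
bottle [237.  220.5] [245.3 205. ] [449.9  27.9  63.7] 0.41646983535545484 [449.9  27.8  67.5] [450.5  23.   67.5]
cup_stand [ 413.4 -317.8  564.6 -347.3  550.3 -428.   399.1 -397.7]
bottle_stand [427.1  69.1 576.5  55.  568.2 -25.1 419.2 -10.2]
```

```bash
python3 -c "
from h import *
print(tri((259,122),(220,187)),atz('top',(222,186),390),atz('side',(259,122),390))"
python3 -m jog '[[0,0,0,0,0,-0.142],[-22,-28,0,0,0,0],[-25,-30,0,0,0,0],[-25,-30,0,0,0,0],[-25,-30,0,0,0,0],[-25,-30,0,0,0,0],[-25,-30,0,0,0,0],[-25,-30,0,0,0,0],[-25,-30,0,0,0,0],[-25,-33,0,0,0,0],[0,0,0,0,0,0]]' 0
```

```text
(array([505.76852757,  99.69808369, 389.17207449]), np.float64(36.094678301903976)) [491.14508209  90.57937344 390.        ] [523.3105659  105.05378799 390.        ]
time: 2.45
tool_pos: [332.6, 197.7, 190.2]
tcp_rot: [-3.141, 0.001, 2.984]
contact_force: [0.2, 0.7, 0.3]
grip_width: 8.1
finger_force: 0.0
```

```bash
python3 -m jog '[[-14,-31,0,0,0,0],[-15,-31,0,0,0,0],[-15,-31,0,0,0,0],[-15,-31,0,0,0,0],[-15,-31,0,0,0,0],[-15,-31,0,0,0,0],[-24,-28,0,0,0,0],[-24,-28,0,0,0,0],[-24,-29,0,0,0,0],[-24,-29,0,0,0,0],[-24,-29,0,0,0,0],[0,0,0,0,0,0]]' 0
```

```text
time: 3.65
tool_pos: [489.3, -158.6, 189.4]
tcp_rot: [-3.141, 0.001, 2.987]
contact_force: [0.1, 0.2, 0.2]
grip_width: 0.6
finger_force: 0.0
```

```bash
python3 -m jog '[[0,0,30,0,0,0],[0,0,30,0,0,0],[0,0,25,0,0,0],[0,0,20,0,0,0],[0,0,0,0,0,0],[0,0,0,0,0,0]]' 0; python3 - <<'E'
from h import *
c=bot.capture('side')[205:315,195:325]; d=bot.capture('top')[150:240,225:365]
f=lambda c,s:cv2.resize(c,s,interpolation=cv2.INTER_CUBIC)
cv2.imwrite('pics/v2.png',cv2.cvtColor(np.hstack([f(c,(400,340)),f(d,(400,340))]),cv2.COLOR_RGB2BGR))
E
```

```text
time: 4.25
tool_pos: [487.5, -154.9, 85.5]
tcp_rot: [3.141, -0.0, 2.991]
contact_force: [0.6, -0.4, 1.1]
grip_width: 0.7
finger_force: 0.0
```

View pics/v2.png

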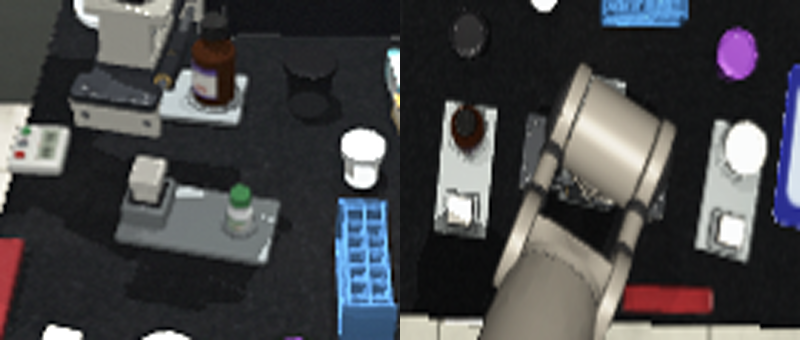

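```bash
cat >> h.py <<'E'
def proj(cam,P):
    m=bot.camera_model(cam); K=np.array([[m['fx'],0,m['cx']],[0,m['fy'],m['cy']],[0,0,1.]])
    Ri=R.from_euler('xyz',m['orientation']).inv(); c=Ri.apply(np.array(P,float)-m['position'])
    return cv2.projectPoints(c.reshape(-1,1,3),np.zeros(3),np.zeros(3),K,m['dist_coeffs'])[0].reshape(-1,2)
E
python3 - <<'E'
from h import *
o=bot.get_obs(); print(o['time'],o['tool_pos'],o['tcp_rot'],o['joint_positions'],o['contact_force'])
t=o['tool_pos']; Q=R.from_euler('xyz',o['tcp_rot'])
P=[t+Q.apply(v) for v in([0,0,0],[0,0,-66],[37,-95,-66],[-37,-95,-66],[37,95,-66],[-37,95,-66])]
for c in('side','top'): print(proj(c,P).round(1).tolist())
im=bot.capture('side')[195:295,190:310]
cv2.imwrite('pics/v3.png',cv2.cvtColor(cv2.resize(im,(720,600),interpolation=cv2.INTER_CUBIC),cv2.COLOR_RGB2BGR))
E
```

```text
4.35 [ 488.1789121  -155.5928427    86.34231388] [-3.14111316e+00  2.19282343e-03  2.99025625e+00] [-4.58354048e-01  4.27795043e-01  1.70747047e+00  2.43735402e-04
  1.00409196e+00 -1.87794407e+00] [ 0.39735915  0.27472068 -0.38367168]
[[242.3, 253.3], [241.3, 236.1], [218.8, 257.1], [245.6, 261.1], [237.7, 214.8], [261.2, 217.8]]
[[290.3, 196.3], [291.5, 194.9], [314.0, 208.5], [317.0, 189.8], [265.8, 200.1], [269.1, 181.5]]
```

View pics/v3.png

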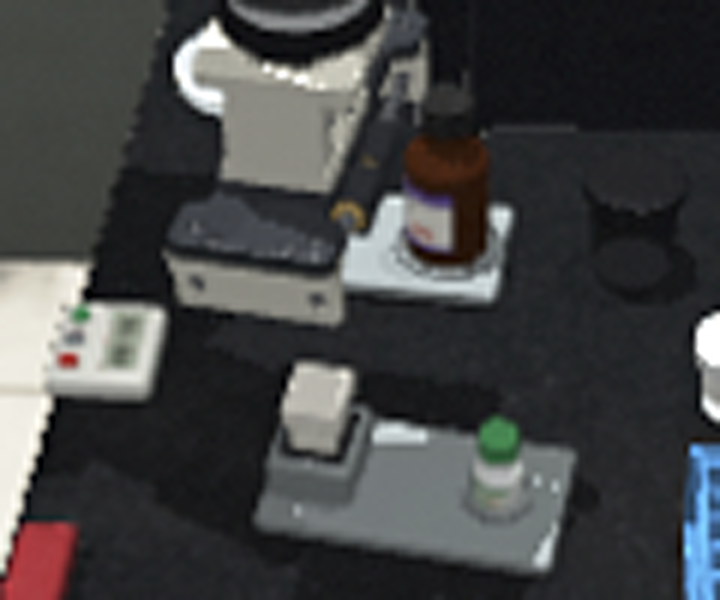

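The gripper's near end shows at crop (175–345, 325) and hides the dark fingers. The projected TCP is at (242,253), just above the vial's key at (242,260), so they are aligned to within about 4 mm. I'll correct y by −4 mm and feel downward.

```bash
python3 -m jog '[[0,-4,4,0,0,0],[0,0,4,0,0,0],[0,0,4,0,0,0],[0,0,4,0,0,0],[0,0,2,0,0,0],[0,0,2,0,0,0],[0,0,0,0,0,0],[0,0,0,0,0,0]]' 0
```

```text
time: 5.2
tool_pos: [486.8, -159.7, 65.0]
tcp_rot: [3.142, 0.0, 2.99]
contact_force: [-0.7, 0.1, 0.9]
grip_width: 0.5
finger_force: 0.0
```

```bash
python3 -m jog '[[0,0,2,0,0,0],[0,0,2,0,0,0],[0,0,1,0,0,0],[0,0,0,0,0,0],[0,0,0,0,0,0]]' 0
```

```text
time: 5.7
tool_pos: [486.7, -159.7, 60.0]
tcp_rot: [3.142, -0.0, 2.99]
contact_force: [-0.2, 0.2, -0.9]
grip_width: 0.3
finger_force: 0.0
```

```bash
python3 -m jog '[[0,0,1,0,0,0],[0,0,1,0,0,0],[0,0,0,0,0,0],[0,0,0,0,0,0]]' 0; python3 - <<'E'
from h import *
o=bot.get_obs(); t=o['tool_pos'];print(t,o['contact_force'],o['moment'],proj('side',[t]),proj('top',[t]))
im=bot.capture('side')[225:295,220:304]
cv2.imwrite('pics/v4.png',cv2.cvtColor(cv2.resize(im,(720,600),interpolation=cv2.INTER_CUBIC),cv2.COLOR_RGB2BGR))
E
```

```text
time: 6.1
tool_pos: [486.7, -159.7, 58.0]
tcp_rot: [3.141, -0.0, 2.99]
contact_force: [0.8, -0.4, 0.8]
grip_width: 0.6
finger_force: 0.0
[ 486.69759522 -159.66979436   57.96681741] [ 0.76812823 -0.35280434  0.76775707] [-0.00265951  0.01322638 -0.00482152] [[242.00084848 261.20587066]] [[290.81796089 197.28195348]]
```

View pics/v4.png

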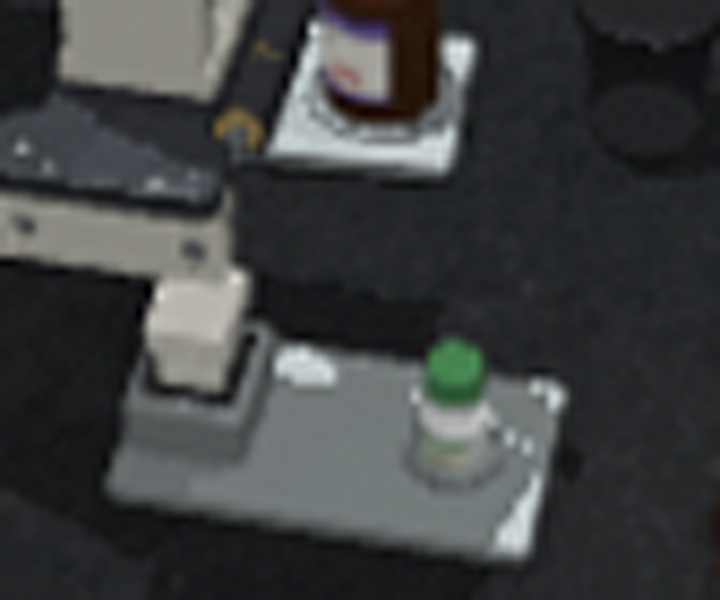

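The vial key's top face at crop (195,300) is bare, and no fingers are on it although the projection puts them there. So the reported TCP and the picture disagree. Before pushing on, I'll compare the start picture with the reported start pose.

```bash
python3 - <<'E'
from h import *
t=np.array([151.9,502.3,189.7]); Q=R.from_euler('xyz',[-3.1403,0,2.848])
# open fingers: tips at +-46..65 in tool y
V=[[0,0,0],[0,46,0],[0,-46,0],[0,65,0],[0,-65,0],[37,-95,-66],[-37,-95,-66],[37,95,-66],[-37,95,-66]]
P=[t+Q.apply(v) for v in V]
out=[]
for c,(x,y) in(('side',(145,85)),('top',(90,255))):
    im=cv2.imread(f'pics/{c}0.png')[y:y+60,x:x+60]; im=cv2.resize(im,(400,400),interpolation=cv2.INTER_CUBIC)
    for i,p in enumerate(proj(c,P)):
        q=tuple(int(v) for v in (p-[x,y])*400/60); cv2.circle(im,q,3,(0,0,255) if i<5 else (0,255,0),1); cv2.putText(im,str(i),q,0,.4,(255,0,255))
    out.append(im)
cv2.imwrite('pics/v5.png',np.hstack(out))
E
```

```text
(no output)
```

View pics/v5.png

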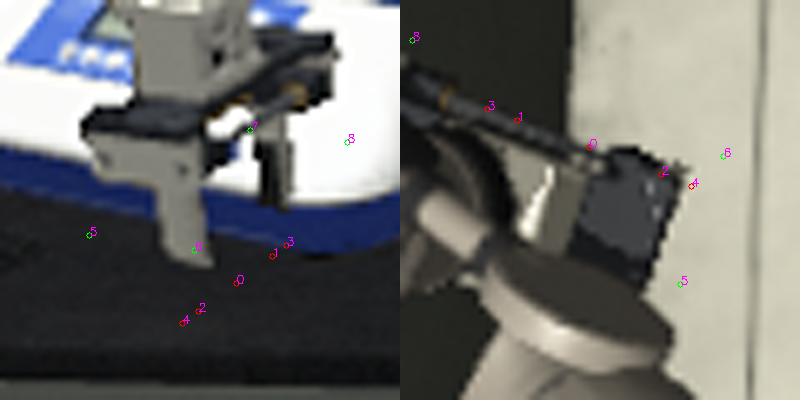

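The picture puts the tips about 7 px above the prediction in side view at the start and about 11 px now, while the top view agrees to about 1 px. So x and y are right, but the real tool is about 40 mm higher than the reported z, and no contact at 58 fits that. I'll go on down in guarded steps, expecting contact near a reported z of 28; the key's soft 14 mm travel makes 8 mm steps safe.

```bash
python3 -m jog '[[0,0,4,0,0,0],[0,0,4,0,0,0],[0,0,0,0,0,0],[0,0,0,0,0,0]]' 0; python3 -m jog '[[0,0,3,0,0,0],[0,0,3,0,0,0],[0,0,0,0,0,0],[0,0,0,0,0,0]]' 0; python3 - <<'E'
from h import *
o=bot.get_obs(); t=o['tool_pos'];print(t,o['contact_force'],o['moment'],proj('side',[t+[0,0,40]]))
a=cv2.cvtColor(bot.capture('side')[225:295,210:294],cv2.COLOR_RGB2BGR);b=cv2.cvtColor(bot.capture('top')[160:230,250:334],cv2.COLOR_RGB2BGR)
cv2.imwrite('pics/v6.png',np.hstack([cv2.resize(q,(400,333),interpolation=cv2.INTER_CUBIC) for q in(a,b)]))
E
```

```text
time: 6.55
tool_pos: [486.6, -159.6, 49.8]
tcp_rot: [3.141, -0.0, 2.99]
contact_force: [0.2, 0.2, 0.2]
grip_width: 0.5
finger_force: 0.0
time: 6.95
tool_pos: [486.7, -159.7, 43.9]
tcp_rot: [3.141, -0.0, 2.99]
contact_force: [-0.8, -0.4, 0.2]
grip_width: 0.4
finger_force: 0.0
[ 486.66905546 -159.65055842   43.88263064] [-0.75832907 -0.3796465   0.16956819] [-0.02195005  0.03812379  0.03318105] [[241.65040897 254.81147811]]
```

View pics/v6.png

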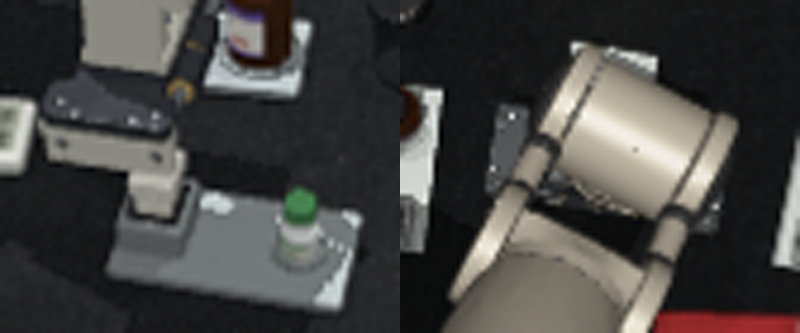

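The top view shows the gripper's ends at crop (490,190) and (720,230), within about 2 px of prediction in x and y. In the side view the near end covers the back of the vial's key at (160,155), and there is still no contact. I'll keep going down.

```bash
python3 -m jog '[[0,0,3,0,0,0],[0,0,3,0,0,0],[0,0,2,0,0,0],[0,0,0,0,0,0],[0,0,0,0,0,0]]' 0; python3 -m jog '[[0,0,3,0,0,0],[0,0,3,0,0,0],[0,0,0,0,0,0],[0,0,0,0,0,0]]' 0
```

```text
time: 7.55
tool_pos: [486.7, -159.7, 35.9]
tcp_rot: [3.141, -0.0, 2.99]
contact_force: [-0.4, -0.1, 0.6]
grip_width: 0.5
finger_force: 0.0
time: 7.95
tool_pos: [486.9, -159.8, 30.1]
tcp_rot: [3.142, 0.0, 2.99]
contact_force: [0.3, -0.0, 0.7]
grip_width: 0.5
finger_force: 0.5
```

```bash
for i in 1 2 ; do python3 -m jog '[[0,0,2,0,0,0],[0,0,1,0,0,0],[0,0,0,0,0,0],[0,0,0,0,0,0]]' 0; done
```

```text
time: 8.35
tool_pos: [486.9, -159.8, 27.1]
tcp_rot: [-3.142, 0.0, 2.99]
contact_force: [0.3, -0.3, 1.9]
grip_width: 0.4
finger_force: 0.9
time: 8.75
tool_pos: [486.9, -159.7, 24.0]
tcp_rot: [3.142, 0.0, 2.99]
contact_force: [1.7, 0.1, 2.0]
grip_width: 0.2
finger_force: 0.9
```

Contact was at about 28–29, as expected. I'll press on to the stop.

```bash
for i in 1 2 3; do python3 -m jog '[[0,0,2,0,0,0],[0,0,1,0,0,0],[0,0,0,0,0,0]]' 0 | grep -E 'tool_pos|contact'; done
```

```text
tool_pos: [486.9, -159.7, 20.9]
contact_force: [0.9, -0.4, 2.0]
tool_pos: [486.9, -159.8, 18.3]
contact_force: [0.3, -0.1, 8.2]
tool_pos: [487.0, -159.8, 15.8]
contact_force: [-1.4, 0.3, 12.6]
```

```bash
python3 -m jog '[[0,0,-10,0,0,0],[0,0,-25,0,0,0],[0,0,-25,0,0,0],[0,0,-25,0,0,0],[0,0,0,0,0,0],[3,-35,0,0,0,0],[3,-36,0,0,0,0],[3,-36,0,0,0,0],[3,-36,0,0,0,0],[3,-35,0,0,0,0],[4,-35,0,0,0,0],[0,0,0,0,0,0]]' 0; python3 - <<'E'
from h import *
im=bot.capture('side');S=im.mean(2)
a=cv2.cvtColor(im[195:355,190:310],cv2.COLOR_RGB2BGR);b=cv2.cvtColor(bot.capture('top')[160:240,260:380],cv2.COLOR_RGB2BGR)
cv2.imwrite('pics/v7.png',np.hstack([cv2.resize(a,(390,520),interpolation=cv2.INTER_CUBIC),cv2.copyMakeBorder(cv2.resize(b,(400,267),interpolation=cv2.INTER_CUBIC),0,253,0,0,0)]))
w=(S[253:273,235:250]-215).clip(0);yy,xx=np.mgrid[253:273,235:250];print((w*xx).sum()/w.sum(),(w*yy).sum()/w.sum())
E
```

```text
time: 10.85
tool_pos: [433.8, -370.6, 98.4]
tcp_rot: [3.141, -0.002, 2.986]
contact_force: [-0.5, 0.2, 0.4]
grip_width: 0.5
finger_force: 0.0
242.41297432401726 261.95421495114743
```

View pics/v7.png

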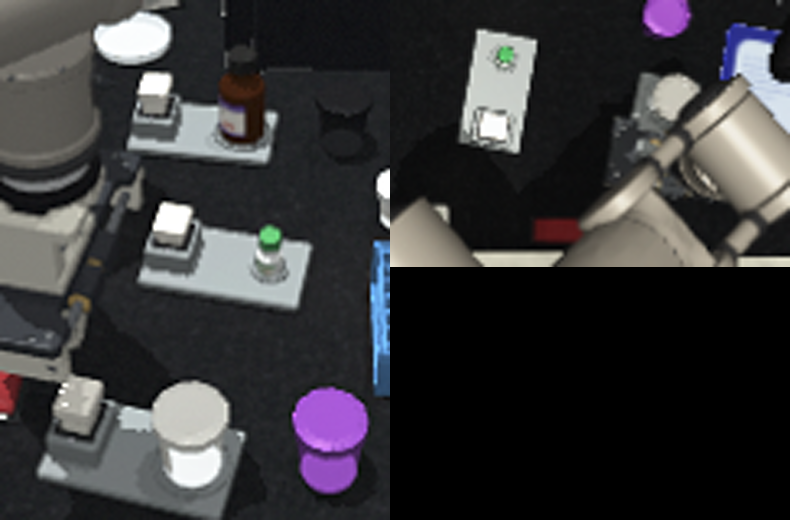

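The vial's key, at crop (173,225), now sits visibly lower than the bottle's: its centroid dropped 2.3 px, about 9 mm. The gripper is over the cup stand's key at (80,400), clear of the cup. I'll descend.

```bash
python3 -m jog '[[0,0,20,0,0,0],[0,0,20,0,0,0],[0,0,15,0,0,0],[0,0,7,0,0,0],[0,0,0,0,0,0],[0,0,0,0,0,0]]' 0
```

```text
time: 11.55
tool_pos: [436.2, -367.0, 38.4]
tcp_rot: [-3.142, 0.0, 2.991]
contact_force: [0.2, -0.5, -0.6]
grip_width: 0.6
finger_force: 0.0
```

```bash
python3 -m jog '[[0,0,4,0,0,0],[0,0,4,0,0,0],[0,0,3,0,0,0],[0,0,0,0,0,0],[0,0,0,0,0,0]]' 0 | grep -E 'tool_pos|contact';  for i in 1 2; do python3 -m jog '[[0,0,2,0,0,0],[0,0,1,0,0,0],[0,0,0,0,0,0]]' 0 | grep -E 'tool_pos|contact'; done
```

```text
tool_pos: [436.0, -367.6, 27.2]
contact_force: [1.5, -0.4, 0.7]
tool_pos: [435.9, -367.5, 24.0]
contact_force: [2.2, -0.6, 2.1]
tool_pos: [435.8, -367.5, 20.9]
contact_force: [2.2, -0.5, 1.9]
```

```bash
for i in 1 2; do python3 -m jog '[[0,0,2,0,0,0],[0,0,1,0,0,0],[0,0,0,0,0,0]]' 0 | grep -E 'tool_pos|contact'; done
```

```text
tool_pos: [435.9, -367.5, 18.4]
contact_force: [0.7, 0.4, 7.6]
tool_pos: [435.9, -367.6, 16.0]
contact_force: [-0.4, 1.4, 12.1]
```

The cup's key is down (12 N at the stop). Next I'll retreat and go towards the bottle's key, then turn the tool about 32° so its body stays clear of the tower.

```bash
python3 -m jog '[[0,0,-10,0,0,0],[0,0,-30,0,0,0],[0,0,-30,0,0,0],[0,0,-20,0,0,0],[6,35,0,0,0,0],[6,35,0,0,0,0],[6,35,0,0,0,0],[6,36,0,0,0,0],[6,36,0,0,0,0],[6,36,0,0,0,0],[6,36,0,0,0,0],[6,36,0,0,0,0]]' 0 && python3 -m jog '[[0,0,0,0,0,-0.11],[0,0,0,0,0,-0.11],[0,0,0,0,0,-0.11],[0,0,0,0,0,-0.11],[0,0,0,0,0,-0.11],[0,0,0,0,0,0],[0,0,0,0,0,0]]' 0
python3 - <<'E'
from h import *
o=bot.get_obs();Q=R.from_euler('xyz',o['tcp_rot']);t=o['tool_pos'];print(Q.inv().apply(np.array([450,26.5,t[2]])-t))
S=bot.capture('side').mean(2);w=(S[308:331,205:223]-215).clip(0);yy,xx=np.mgrid[308:331,205:223];print((w*xx).sum()/w.sum(),(w*yy).sum()/w.sum(),'was 213.5 316.2')
E
```

```text
time: 14.45
tool_pos: [430.2, -76.8, 104.6]
tcp_rot: [3.141, -0.002, 2.99]
contact_force: [0.2, -0.0, 0.1]
grip_width: 0.3
finger_force: 0.0
time: 15.15
tool_pos: [430.8, -78.3, 104.7]
tcp_rot: [3.141, -0.001, -2.746]
contact_force: [-0.0, 0.7, -0.2]
grip_width: 0.3
finger_force: 0.0
[-5.80152782e+01  8.93049256e+01  2.49590730e-02]
213.73745120865576 318.61151818119566 was 213.5 316.2
```

The cup's key dropped 2.4 px, so it is down. Now I'll go over the bottle's key.

```bash
python3 -m jog '[[-19,29,0,0,0,0],[-19,30,0,0,0,0],[-20,30,0,0,0,0],[0,0,0,0,0,0],[0,0,20,0,0,0],[0,0,20,0,0,0],[0,0,15,0,0,0],[0,0,10,0,0,0],[0,0,0,0,0,0],[0,0,0,0,0,0]]' 0
```

```text
time: 16.2
tool_pos: [450.6, 25.9, 40.3]
tcp_rot: [-3.142, 0.0, -2.744]
contact_force: [-0.5, 1.2, -0.5]
grip_width: 0.7
finger_force: 0.0
```

```bash
python3 -m jog '[[0,0,4,0,0,0],[0,0,4,0,0,0],[0,0,4,0,0,0],[0,0,0,0,0,0],[0,0,0,0,0,0]]' 0 | grep -E 'tool_pos|contact';  for i in 1 2 3; do python3 -m jog '[[0,0,2,0,0,0],[0,0,1,0,0,0],[0,0,0,0,0,0]]' 0 | grep -E 'tool_pos|contact'; done
```

```text
tool_pos: [450.7, 26.1, 28.1]
contact_force: [0.8, -0.2, 1.5]
tool_pos: [450.6, 26.1, 25.0]
contact_force: [1.7, -0.6, 2.1]
tool_pos: [450.5, 26.1, 21.9]
contact_force: [1.9, 0.1, 2.6]
tool_pos: [450.5, 26.1, 19.1]
contact_force: [0.1, -0.5, 5.4]
```

```bash
python3 -m jog '[[0,0,2,0,0,0],[0,0,1,0,0,0],[0,0,0,0,0,0],[0,0,0,0,0,0]]' 0 | grep -E 'tool_pos|contact'; python3 -m jog '[[0,0,0,0,0,0],[0,0,-10,0,0,0],[0,0,-30,0,0,0],[0,0,-30,0,0,0],[0,0,-30,0,0,0],[0,0,0,0,0,0],[19,-30,0,0,0,0],[20,-30,0,0,0,0],[20,-30,0,0,0,0],[0,0,0,0,0,0],[0,0,0,0,0,0]]' 0
python3 - <<'E'
from h import *
im=bot.capture('side');S=im.mean(2)
for n,(x0,x1,y0,y1) in dict(vial=(235,250,253,273),cup=(205,223,308,331),bottle=(230,243,215,232)).items():
    w=(S[y0:y1,x0:x1]-215).clip(0);yy,xx=np.mgrid[y0:y1,x0:x1];print(n,(w*xx).sum()/w.sum(),(w*yy).sum()/w.sum())
print('was 242.2 259.7 | 213.5 316.2 | 237 220.5')
E
```

```text
tool_pos: [450.6, 26.1, 16.6]
contact_force: [-0.3, -0.0, 10.0]
time: 19.1
tool_pos: [429.9, -79.7, 115.2]
tcp_rot: [3.14, -0.001, -2.746]
contact_force: [0.6, 0.0, -0.3]
grip_width: 0.5
finger_force: 0.0
vial 242.64814814814815 259.0
cup 213.7371777290181 318.6101892484915
bottle 237.2571290478492 222.62719510230383
was 242.2 259.7 | 213.5 316.2 | 237 220.5
```

The bottle's key dropped 2.1 px, so it is down. The arm's shadow probably affects the vial reading, so I'll move aside and recheck it.

```bash
python3 -m jog '[[20,0,-40,0,0,0],[0,-40,-40,0,0,0],[0,-45,-40,0,0,0],[0,-45,0,0,0,0],[0,-45,0,0,0,0],[0,-45,0,0,0,0],[0,-45,0,0,0,0],[0,0,0,0,0,0],[0,0,0,0,0,0]]' 0|grep tool
python3 - <<'E'
from h import *
im=bot.capture('side');S=im.mean(2)
for n,(x0,x1,y0,y1) in dict(vial=(235,250,253,273),bottle=(230,243,215,232)).items():
    w=(S[y0:y1,x0:x1]-215).clip(0);yy,xx=np.mgrid[y0:y1,x0:x1];print(n,(w*xx).sum()/w.sum(),(w*yy).sum()/w.sum())
print(S[253:272,236:250].astype(int))
E
```

```text
tool_pos: [510.6, -319.3, 223.0]
vial 242.45380875202594 261.9078336034576
bottle nan nan
[[132 140 134 128 103 117 120  81  71  42  33  35  36  36]
 [119 125 102  74  66  31  19  21  34  38  34  36  40  43]
 [ 35  23  18  19  19  23  34  38  37  37  38  38  40  38]
 [ 24  23  21  16  16  25  27  31  34  36  37  37  36  37]
 [ 24  21  22  76 211 184 156 113  60  44  35  27  29  35]
 [ 22  26  28 228 255 255 255 252 232 230 228 187 117  52]
 [ 28  33  45 255 255 255 255 255 255 255 255 255 230  93]
 [ 34  28 146 255 255 255 255 255 255 255 255 255 246 102]
 [ 35  17 253 255 255 255 255 255 255 255 255 255 197  59]
 [ 32  60 255 255 255 255 255 255 255 255 255 255 165 102]
 [ 28 173 255 255 255 255 255 255 255 255 255 233 134 139]
 [ 28 252 255 255 255 255 255 255 255 255 255 197  59  20]
 [ 35 247 255 255 255 255 255 255 255 255 255 154  40  54]
 [ 86 136 141 153 174 216 236 246 253 255 217 103  36  96]
 [141 133 140 143 142 143 145 146 150 158 133  66  40 141]
 [137  84 111 145 150 145 142 143 146 152 107  42  57 175]
 [123  56  59 113 126 117 122 132 133 138  74  29  96 156]
 [142  64  27  28  32  33  56  84  93  92  43  46 146 127]
 [183 144 135 134 112 126 106  97  54  39  26  68 182 113]]<stdin>:4: RuntimeWarning: invalid value encountered in scalar divide
```

All three keys read down and the arm is clear of everything. Handing in.

```bash
python3 -c "
from plant import bot
print(bot.get_obs()['contact_force'],bot.close_job())"
```

```text
the job is handed in; nothing more can be done
[ 0.5287071  -0.27798888  0.33707466] None
```

I pressed the keys of the vial, the cup and the bottle down in that order, to about 10–13 N at the stop (vial 12.6, cup 12.1, bottle 10.0); each then showed about 2 px lower in the side view, and I handed the job in with the arm clear (no verdict was returned).

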